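# Close the slide moisture chamber

## Robot

A 6-joint arm with a two-finger parallel gripper is mounted at the origin on the work surface; the furniture and walls round the work are solid. World frame = base frame: x ahead of the robot, y to its left, z up, the work surface at z = 0. Lengths are in m, angles in rad, forces in N, time in s.
With the tool pointing down it reaches from about 0.375 to 0.9 m from the base axis. Payload 3.1 kg.
Tool frame: the origin (TCP) lies on the centre line of the jaws, within the pads' length; the fingertips stand 22 mm ahead of it and the grasp point (between the pads) lies 3 mm ahead of it; z points along the fingers, y is the line along which they close (so a half turn about z gives the same grasp; the last joint's range is limited). The gripper opens to 85 mm and grips with 20 to 120 N. Pads are 22 mm wide; open, the fingers measure 114 mm over their backs; the gripper's body (76 mm by 85 mm) begins 54 mm behind the grasp point. The pads swing forward as they close: fully open they stand 13 mm farther back than shut.
Start: joints at [0.936, 0.527, 1.433, -0, 1.181, -0.178], TCP at [0.275, 0.561, 0.253] pointing down, gripper open.
Joint ranges: [-3.08, 3.08], [-0.75, 2.2], [0.22, 2.44], [-1.43, 4.57], [0, 2.65], [-2.85, 2.85]. Speed limits (rad/s): [2.79, 2.79, 3.14, 3.14, 3.14, 3.14].

## Interface

Orientations are given as a unit quaternion [x, y, z, w].
In Python, from station import manip, status, snapshot gives the robot as it stands (manip), with the cameras as plain functions and the readings (status).
- The arm moves only by the shell command python3 drive.py FILE [FORCE], which reads ROWS from the file FILE. ROWS is a JSON list of rows, 1 to 20 of them, each of 5 numbers: dx, dy, dz in fractions of the full range, 1 being 0.8 m, then a turn about the tool's z in parts of the range, where 1.0 means pi rad, then the opening from 0.0 (shut) to 1.0 (fully open); each row is the pose to reach, as a shift and turn from the pose commanded when the command began, along the tool's axes at that moment; what a row does not reach only later rows make up. A row lasts 1/10 s, in which the tool goes at most 0.05 m and 0.15 rad, less where a joint would pass 70% of its speed; a pose out of reach is approached as far as the arm can. The fingers move at their own pace and stop on an object; FORCE is the grip in N (left out, the last holds). Time passes only in rows, so rows that do not move let the fingers close. It prints the time, the measured TCP pose, the force, the opening and the grip force at its end. No shift or turn number may pass 1 either way. Input that does not fit is refused with a message, and nothing moves.
- status.sense(): the state, without advancing time (a new reading comes with each control period).
- snapshot(name): name is "scene" or "top"; returns a dict with "pixels" (384x512x3 uint8, red, green, blue), "range_z" (384x512 float32, m along the optical axis (not along the pixel's ray), 0 where there is no reading), "fov_y" (degrees; the focal length in pixels is half the picture's height over the tangent of half this angle, whatever the lens; pixels are square), "cx", "cy" (the principal point, pixels), "R" (3x3) and "t" (3): a world point X has camera coordinates R X + t. Camera axes: x right, y down, z forward; pixel columns grow to the right and rows downward; lengths in m; the calibration is good to about 2 mm. A picture is of the moment at which its call begins.
- manip.sign_off(): hands the job in; it is judged then, once.
The state is a dict: "t": time; "q": joint angles; "qd": joint speeds; "tau": joint torques, N m; "tcp_pos": TCP position; "tool_rot": TCP orientation; "force": force on the tool from outside, world axes, zero at the start; "ft_torque": the same for the moment, N m; "finger_gap": opening from 0.0 (shut) to 1.0 (fully open); "gripper_force": force on a finger pad.
Only numpy, scipy, OpenCV 4.12 (cv2) and the standard library are available. Lean on these libraries where they do the work, as an engineer would, in place of code of your own. Each camera call takes 0.05 s, during which the arm holds its last target. There are 200 camera calls.

## Task

Close the slide moisture chamber that stands on the small shaker with its loose lid: hook the lid's two tongues under the two bridges at the back of the chamber, then press the front down until both snap clips have sprung over its front edge and it sits level on the rim. Feel for the stops and press firmly, but do not slam or force it (a thrust of 100 N would crack it), let go at the end, and leave the bottle, the beaker and the carton standing where they are.

Things in the scene. Friction and masses are not known exactly. Their poses are not given: they have to be found in the camera images.
- chamber: slide moisture chamber: open grey plastic box with microscope slides in it, clamped on the spring-borne platform of a small shaker: firm sideways, but it sinks some way under a press and comes back. 120 (x) x 96 (y) mm, walls 4 mm, rim 40 mm above the origin. Origin: under its centre, 52 mm above the bench at rest; +x to its back (bridges), -x to its front (clips), z up.
- shaker: the shaker's grey housing, fixed to the bench, 176 x 136 mm, 35 mm high, dial and switch on its front; origin on the bench under the chamber's centre, axes as the chamber's. Its platform is 112 mm wide
- chamber_seat (a point): centre of the chamber's rim plane, 40 mm above the chamber's origin, chamber axes. Lid home: underside of its plate in this plane, tongues in the windows, x axes alike, lid origin 3 mm below this point; sideways play about 2 mm in x, 3 mm in y
- bridge_left (a point): bridge at the chamber's y +26 mm, on a flat flange level with the rim (x 46 to 70 mm): window 20 mm wide and 6.5 mm high, right through along x, under a bar that reaches 10.5 mm above the flange; 8 mm deep (x 60 to 68 mm). This point: middle of its mouth's lower edge. The lid's back edge stops against the posts, the tongue then 8 mm in; it enters with the lid's front up to 20 degrees high
- bridge_right (a point): the same at the chamber's y -26 mm
- clip_left (a joint): springy black upright clip on the chamber's front at y +28 mm, 16 mm wide, top 54 mm above the chamber's origin: hook underside at 44 mm, tip at chamber x -56 mm, above it a ramp rising to x -61 mm at 54 mm. The lid's edge pressed on the ramp bends the clip out by about 0.1 rad, then it snaps back over the lid: 0 at rest or snapped, positive outwards (rad). Needs roughly 8 to 20 N downwards
- clip_right (a joint): the same for the clip at the chamber's y -28 mm
- lid: loose grey plastic lid, 0.1 to 0.2 kg, lying right way up. Origin: centre of its footprint on the bench; +x to its back (tongues), z up. Plate 118 (x) x 94 (y) x 3 mm, underside 3 mm and top 6 mm above the origin. Beneath it a 3 mm high ridge (x -50 to 41, y -39 to 39 mm) that hangs inside the chamber when closed
- lid_grip (a point): middle of the lid's upright grip rib, 22 mm above the lid's origin. The rib is 50 (x) x 16 (y) mm, its top 33 mm above the origin; its foot, 60 x 24 mm, ends 8.7 mm above the origin. The plate outside the foot is free to press on
- lid_tongue_left (a point): lower edge of the tip of the left tongue: lid x 68, y +26, z 3 mm. The tongues are level with the plate, 3 mm thick, 14 mm wide (10 at the tip), and stick 9 mm out of the back edge
- lid_tongue_right (a point): the same on the right: lid x 68, y -26, z 3 mm
- lid_front_left (a point): underside of the plate at its front left corner: lid x -57, y +44, z 3 mm
- lid_front_right (a point): the same at front right: lid x -57, y -44, z 3 mm
- lid_back_left (a point): the same at back left: lid x 57, y +44, z 3 mm
- lid_back_right (a point): the same at back right: lid x 57, y -44, z 3 mm
- oil_bottle: bystander: brown dropper bottle, 29 x 29 x 92 mm, origin under its centre
- beaker: bystander: small glass beaker, 52 mm wide, 66 mm high, origin under its centre
- carton: bystander: small orange and white carton, 42 x 50 x 18 mm, origin under its centre

How it is judged:
By the outcome, as a careful person would: the job done as asked, in the order asked, and still so for the second after the job is handed in, with the robot touching nothing.
It also fails if it takes over 64 s, if anything falls off the work surface, if the arm or the gripper's body presses on something with over 40 N, if the wrist force passes 120 N, or if a joint passes its speed limit or range.

## Working session

There is one attempt and no reset: what is moved stays moved. The work goes in short steps, Python scripts to look and compute and a shell command to move; the robot and the scene stay as the last step left them, time stands still between calls to the robot, and variables do not carry over. Pictures are saved under pics/ and viewed, at most 10 in all, crops included, and the job is handed in when it is done.

```bash
ls; mkdir -p pics
python3 - <<'E'
from station import manip, status, snapshot
import cv2,numpy as np
for n in("scene","top"):
    s=snapshot(n); np.savez(f"{n}0.npz",**s)
    cv2.imwrite(f"pics/{n}0.png",s["pixels"][:,:,::-1])
    print(n,s["fov_y"],s["cx"],s["cy"],s["R"].round(3).tolist(),s["t"])
st=status.sense();print({k:np.round(v,3).tolist() for k,v in st.items()})
E
```

```text
drive.py
pics
station.py
scene 48.83417427895875 252.91219351700258 191.50415599638586 [[0.865, -0.502, -0.024], [-0.247, -0.384, -0.89], [0.438, 0.775, -0.456]] [-0.54303581  0.10736996  1.04707772]
top 51.40017175269112 254.8792170771715 190.36929746426068 [[0.009, -1.0, 0.007], [-0.989, -0.01, -0.147], [0.147, -0.006, -0.989]] [-0.22361769  0.52804389  1.26474426]
{'t': 0.1, 'q': [0.937, 0.528, 1.434, 0.0, 1.181, -0.178], 'qd': [0.0, -0.003, -0.003, 0.0, -0.001, -0.002], 'tau': [0.001, -44.33, -17.859, -0.0, 0.004, 0.0], 'tcp_pos': [0.275, 0.561, 0.252], 'tool_rot': [0.226, 0.974, -0.001, -0.0], 'force': [-0.733, -0.218, -0.065], 'ft_torque': [-0.004, 0.059, -0.059], 'gripper_force': 0.0, 'finger_gap': 1.001}
```

View pics/top0.png

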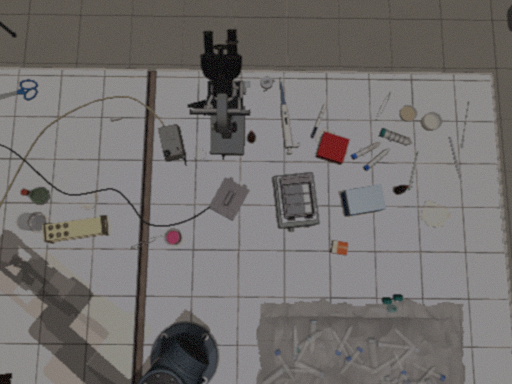

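View pics/scene0.png

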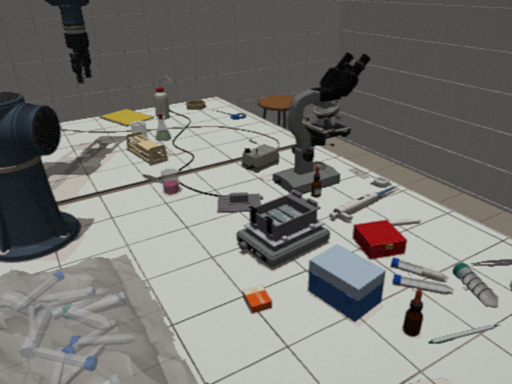

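The top view shows the lid near (229,198), the chamber on the shaker near (297,200), the bottle at (252,137), the beaker at (173,237) and the carton at (340,247). Next I'll measure them.

```bash
cat > h.py <<'E'
import numpy as np,cv2
from scipy.spatial.transform import Rotation as Ro
def load(n): return dict(np.load(n))
def cloud(s):
    f=192/np.tan(np.radians(s["fov_y"])/2); z=s["range_z"]
    v,u=np.mgrid[0:384,0:512]
    P=np.stack([(u-s["cx"])/f*z,(v-s["cy"])/f*z,z],-1)
    W=(P-s["t"])@s["R"]; W[z==0]=np.nan
    return W
def proj(s,X):
    f=192/np.tan(np.radians(s["fov_y"])/2)
    p=np.atleast_2d(X)@s["R"].T+s["t"]
    return p[:,:2]/p[:,2:]*f+[s["cx"],s["cy"]]
E
python3 - <<'E'
from h import *
s=load("top0.npz");W=cloud(s)
def rect(box,lo,hi,nm):
    u0,u1,v0,v1=box; P=W[v0:v1,u0:u1].reshape(-1,3); P=P[(P[:,2]>lo)&(P[:,2]<hi)]
    r=cv2.minAreaRect((P[:,:2]*1000).astype(np.float32)); print(nm,len(P),np.round(r[0],1),np.round(r[1],1),round(r[2],1),"z",np.percentile(P[:,2],[5,50,95]).round(4))
rect((200,258,170,225),.003,.012,"lid")
rect((200,258,170,225),.022,.05,"rib")
rect((265,330,165,240),.025,.045,"shaker")
rect((265,330,165,240),.084,.098,"rim")
rect((265,330,165,240),.098,.12,"clips/bridges")
rect((240,262,125,147),.02,.12,"bottle");rect((160,186,225,250),.02,.1,"beaker");rect((325,355,235,260),.008,.04,"carton")
rect((185,248,30,158),.02,.5,"scope")
P=W[165:240,265:330].reshape(-1,3);print(np.histogram(P[:,2],bins=np.arange(0,.13,.005)))
c=s["pixels"][160:240,195:335,::-1]; cv2.imwrite("pics/crop0.png",cv2.resize(c,None,fx=5.7,fy=5.7,interpolation=cv2.INTER_CUBIC))
E
```

```text
lid 1026 [ 513.1 -130. ] [182.9 192.6] 0.4 z [0.0032 0.0058 0.0098]
rib 75 [ 505.8 -129.7] [16.2 47.3] 64.3 z [0.0273 0.0319 0.0378]
shaker 588 [ 495.8 -352.7] [189.4 135.7] 6.7 z [0.027  0.033  0.0386]
rim 316 [ 507.8 -351.6] [130.3  96.6] 6.6 z [0.0866 0.0916 0.0963]
clips/bridges 89 [ 501.2 -351.8] [139.3  79.8] 5.9 z [0.0997 0.1046 0.1091]
bottle 171 [ 718.7 -192.4] [75.8 50.5] 0.8 z [0.025  0.0344 0.0801]
beaker 241 [376.6  46.4] [50.3 50.5] 48.0 z [0.0228 0.0295 0.0666]
carton 209 [ 359.4 -496.1] [50.6 65.9] 82.2 z [0.0126 0.0177 0.0223]
scope 4501 [776.7 -92. ] [203.2 272.1] 87.8 z [0.0324 0.2435 0.3408]
(array([1045,   58,    6,    8,   46,  140,  288,  154,    6,   54,  178,
        166,  130,  122,  398,  133,   19,   81,  193,   42,   43,   38,
          2,    0,    0]), array([0.   , 0.005, 0.01 , 0.015, 0.02 , 0.025, 0.03 , 0.035, 0.04 ,
       0.045, 0.05 , 0.055, 0.06 , 0.065, 0.07 , 0.075, 0.08 , 0.085,
       0.09 , 0.095, 0.1  , 0.105, 0.11 , 0.115, 0.12 , 0.125]))
```

View pics/crop0.png

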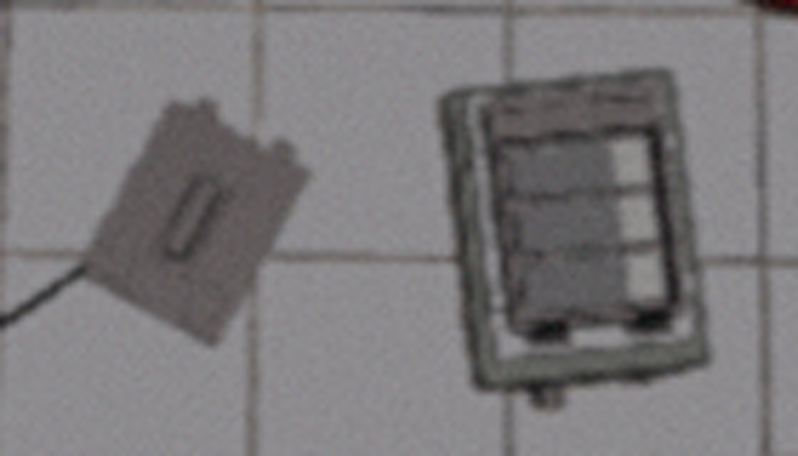

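The crop shows the lid with its tongues at the upper right (yaw about -26°). The chamber has its clips at the bottom (548,330)/(652,322) and its yaw is about +6.6°. I'll refine both by fitting outlines.

```bash
cat >> h.py <<'E'
from scipy.optimize import minimize
LID=np.array([[-59,-47],[59,-47],[59,-33],[68,-31],[68,-21],[59,-19],[59,19],[68,21],[68,31],[59,33],[59,47],[-59,47]])/1000.
def place(poly,p,z):
    c,s_=np.cos(p[2]),np.sin(p[2]); return np.c_[poly@np.array([[c,s_],[-s_,c]])+p[:2],np.full(len(poly),z)]
def fit(s,mask,poly,z,p0,k=8):
    m=cv2.GaussianBlur(mask.astype(np.float32),(0,0),.7)
    def cost(q):
        p=np.array([q[0],q[1],q[2]]); im=np.zeros((384*1,512*1),np.float32)
        uv=proj(s,place(poly,p,z)); big=np.zeros((384*4,512*4),np.uint8)
        cv2.fillPoly(big,[np.round(((uv+.5)*4-.5)*16).astype(np.int32)],255,shift=4)
        im=cv2.GaussianBlur(cv2.resize(big,(512,384),interpolation=cv2.INTER_AREA)/255.,(0,0),.7)
        return float(((im-m)**2).sum())
    best=None
    for d in (-.05,0,.05):
        x0=np.array(p0)+[0,0,d]
        r=minimize(cost,x0,method="Nelder-Mead",options=dict(initial_simplex=np.vstack([x0]+[x0+v for v in np.diag([.006,.006,.05])]),xatol=1e-4,fatol=1e-3))
        if best is None or r.fun<best.fun: best=r
    return best.x,best.fun
E
python3 - <<'E'
from h import *
s=load("top0.npz");W=cloud(s);px=s["pixels"].astype(int)
g=px.sum(2)/3
m=np.zeros((384,512),bool); sub=g[175:224,207:256]
t,_=cv2.threshold(sub.astype(np.uint8),0,255,cv2.THRESH_OTSU); print("thr",t)
m[175:224,207:256]=sub<t
m=cv2.morphologyEx(m.astype(np.uint8),cv2.MORPH_OPEN,np.ones((5,5)))  # drop cable
m=cv2.morphologyEx(m,cv2.MORPH_CLOSE,np.ones((3,3)))
print("area",m.sum()); x,f=fit(s,m,LID,.006,[.506,-.130,-.45]);print("lid",x.round(4),np.degrees(x[2]).round(2),f)
# chamber: rim outline by heights
CH=np.array([[-60,-48],[60,-48],[60,48],[-60,48]])/1000.
z=W[...,2]; m=np.zeros((384,512),np.uint8); m[160:245,262:335]=((z>.05)[160:245,262:335])
cl=W[(m>0)&(z>.1)]; 
P=W[(m>0)&(z>.084)&(z<.098)][:,:2]
def cen(a):
    c,q=np.cos(a),np.sin(a);Q=P@np.array([[c,-q],[q,c]]);return Q
for a in np.radians([5.5,6.5,7.5]):
    Q=cen(a);print(np.degrees(a),np.percentile(Q,[1,99],axis=0).round(4).tolist())
a=np.radians(6.6);c,q=np.cos(a),np.sin(a);Q=(cl[:,:2]-[.5028,-.3522])@np.array([[c,-q],[q,c]])
for n,k in(("clip",Q[:,0]<0),("bridge",Q[:,0]>0)):
    for sg in(1,-1):
        A=Q[k&(Q[:,1]*sg>0)];print(n,sg,len(A),A.mean(0).round(4),A.min(0).round(4),A.max(0).round(4))
ss=load("scene0.npz");Ws=cloud(ss);zz=Ws[...,2]
k=(abs(Ws[...,0]-.503)<.12)&(abs(Ws[...,1]+.352)<.1)&(zz>.084)&(zz<.098)
print("scene rim",cv2.minAreaRect((Ws[k][:,:2]*1000).astype(np.float32)))
k=(abs(Ws[...,0]-.506)<.05)&(abs(Ws[...,1]+.13)<.05)&(zz>.022)&(zz<.05)
print("scene rib",cv2.minAreaRect((Ws[k][:,:2]*1000).astype(np.float32)))
E
```

```text
thr 114.0
area 1013
lid [ 0.5068 -0.1308 -0.491 ] -28.13 8.503987297143091
5.5 [[0.4069, -0.4464], [0.5367, -0.3502]]
6.5 [[0.4001, -0.4546], [0.529, -0.3587]]
7.499999999999999 [[0.3929, -0.4632], [0.5215, -0.3666]]
clip 1 23 [-0.0646  0.0285] [-0.0709  0.0209] [-0.0579  0.0362]
clip -1 23 [-0.0647 -0.028 ] [-0.071  -0.0359] [-0.0573 -0.0197]
bridge 1 18 [0.0634 0.0255] [0.0595 0.0134] [0.0672 0.0397]
bridge -1 19 [ 0.0638 -0.0259] [ 0.0601 -0.0402] [ 0.0676 -0.0117]
scene rim ((503.27362060546875, -355.1611328125), (135.48776245117188, 98.66130065917969), 6.524283409118652)
scene rib ((503.8551025390625, -133.59832763671875), (23.573909759521484, 48.475345611572266), 75.25228118896484)
```

```bash
cat > go.py <<'E'
import sys,numpy as np
from station import manip, status, snapshot
from h import Ro
x,y,z,yaw=map(float,sys.argv[1:5])  # yaw deg of tool-y minus 90
s=status.sense(); R=Ro.from_quat(s["tool_rot"]).as_matrix()
d=R.T@(np.array([x,y,z])-s["tcp_pos"]); az=np.degrees(np.arctan2(R[1,1],R[0,1]))
e=(90+yaw-az+90)%180-90
print("tcp",s["tcp_pos"].round(4),"az",az.round(2),"d",d.round(4),"turn",np.radians(-e).round(4))
print("F",s["force"].round(1),"M",s["ft_torque"].round(2),"gap",round(s["finger_gap"],3),"q",s["q"].round(2))
E
python3 go.py .4953 -.1247 .12 -28.1
```

```text
tcp [0.2747 0.5607 0.2524] az 63.89 d [-0.4998 -0.5181  0.1332] turn 0.0347
F [-0.7 -0.2 -0.1] M [-0.    0.06 -0.06] gap 1.001 q [ 0.94  0.53  1.43  0.    1.18 -0.18]
```

The manual's scale: shifts go in shares of 0.8 m and turns go in shares of pi rad. Converting my numbers, -0.518 m / 0.8 = -0.6475, 0.05 m / 0.8 = 0.0625, 0.035 rad / 3.1416 = 0.0111.

```bash
echo '[[-0.0375, -0.0375, 0, 0, 0.45], [-0.075, -0.075, 0, 0, 0.45], [-0.1125, -0.1188, 0, 0, 0.45], [-0.15, -0.1625, 0, 0, 0.45], [-0.1938, -0.2, 0, 0.0111, 0.45], [-0.2375, -0.2438, 0, 0.0111, 0.45], [-0.2813, -0.2875, 0, 0.0111, 0.45], [-0.325, -0.3313, 0.0125, 0.0111, 0.45], [-0.3688, -0.375, 0.025, 0.0111, 0.45], [-0.4125, -0.4188, 0.0375, 0.0111, 0.45], [-0.45, -0.4625, 0.05, 0.0111, 0.45], [-0.4938, -0.5063, 0.0625, 0.0111, 0.45], [-0.5375, -0.55, 0.075, 0.0111, 0.45], [-0.575, -0.5875, 0.1, 0.0111, 0.45], [-0.6, -0.6188, 0.125, 0.0111, 0.45], [-0.615, -0.6375, 0.15, 0.0111, 0.45], [-0.6225, -0.645, 0.1625, 0.0111, 0.45], [-0.625, -0.6475, 0.1663, 0.0111, 0.45], [-0.625, -0.6475, 0.1663, 0.0111, 0.45]]' > next.json && python3 drive.py next.json 20; python3 go.py .4953 -.1247 .045 -28.1
```

```text
t: 2.0
tcp_pos: [0.4957, -0.1234, 0.1201]
tool_rot: [0.243, 0.97, 0.0, -0.001]
force: [-0.0, -0.8, 0.3]
finger_gap: 0.445
gripper_force: 0.0
tcp [ 0.4957 -0.1234  0.1201] az 61.89 d [-0.0004 -0.0014  0.0751] turn -0.0001
F [-0.  -0.8  0.3] M [ 0.02 -0.04  0.01] gap 0.445 q [-0.46  0.59  1.83  0.    0.72 -1.54]
```

To row units: 0.085 m / 0.8 = 0.1063, 0.083 m / 0.8 = 0.1038.

```bash
echo '[[0, -0.0018, 0.0375, 0, 0.45], [0, -0.0018, 0.0688, 0, 0.45], [0, -0.0018, 0.09, 0, 0.4], [0, -0.0018, 0.0988, 0, 0.4], [0, -0.0018, 0.1038, 0, 0.4], [0, -0.0018, 0.1063, 0, 0.4]]' > next.json && python3 drive.py next.json ; echo '[[0, 0, 0, 0, 0.05], [0, 0, 0, 0, 0.05], [0, 0, 0, 0, 0.05], [0, 0, 0, 0, 0.05], [0, 0, 0, 0, 0.05], [0, 0, 0, 0, 0.05]]' > next.json && python3 drive.py next.json 20; python3 go.py .4953 -.1247 .1 -28.1
```

```text
t: 2.6
tcp_pos: [0.4958, -0.1248, 0.036]
tool_rot: [0.242, 0.97, -0.0, 0.001]
force: [-0.6, -0.7, 0.6]
finger_gap: 0.403
gripper_force: 0.0
t: 3.2
tcp_pos: [0.4958, -0.1253, 0.0361]
tool_rot: [0.243, 0.97, -0.0, 0.001]
force: [0.1, 1.8, 6.3]
finger_gap: 0.176
gripper_force: 23.8
tcp [ 0.4958 -0.1253  0.0361] az 61.87 d [ 0.0007  0.0003 -0.0639] turn -0.0005
F [0.1 1.8 6.3] M [ 0.25 -0.05 -0.01] gap 0.176 q [-0.47  0.75  1.87  0.    0.53 -1.55]
```

To row units: -0.14 m / 0.8 = -0.175, -0.12 m / 0.8 = -0.15.

```bash
echo '[[0, 0, -0.0063, 0, 0.05], [0, 0, -0.0188, 0, 0.05], [0, 0, -0.0438, 0, 0.05], [0, 0, -0.075, 0, 0.05], [0, 0, -0.1125, 0, 0.05], [0, 0, -0.15, 0, 0.05], [0, 0, -0.175, 0, 0.05], [0, 0, -0.175, 0, 0.05], [0, 0, -0.175, 0, 0.05]]' > next.json && python3 drive.py next.json 20
cat > look.py <<'E'
import sys
from h import *; from station import manip, status, snapshot
n=sys.argv[1]
for c in("top","scene"):
    s=snapshot(c); np.savez(f"{c}{n}.npz",**s)
t=status.sense(); X=t["tcp_pos"]
s=load(f"scene{n}.npz"); u,v=proj(s,X)[0]; print(u,v)
u=int(np.clip(u,85,427));v=int(np.clip(v,60,324))
cv2.imwrite(f"pics/s{n}.png",cv2.resize(s["pixels"][v-60:v+70,u-85:u+85,::-1],None,fx=4.5,fy=4.5,interpolation=cv2.INTER_CUBIC))
E
python3 look.py 1
```

```text
t: 4.1
tcp_pos: [0.4949, -0.1251, 0.1754]
tool_rot: [0.243, 0.97, -0.0, 0.0]
force: [0.2, -0.5, -2.6]
finger_gap: 0.183
gripper_force: 22.8
230.66343026969616 144.07184863314458
```

View pics/s1.png

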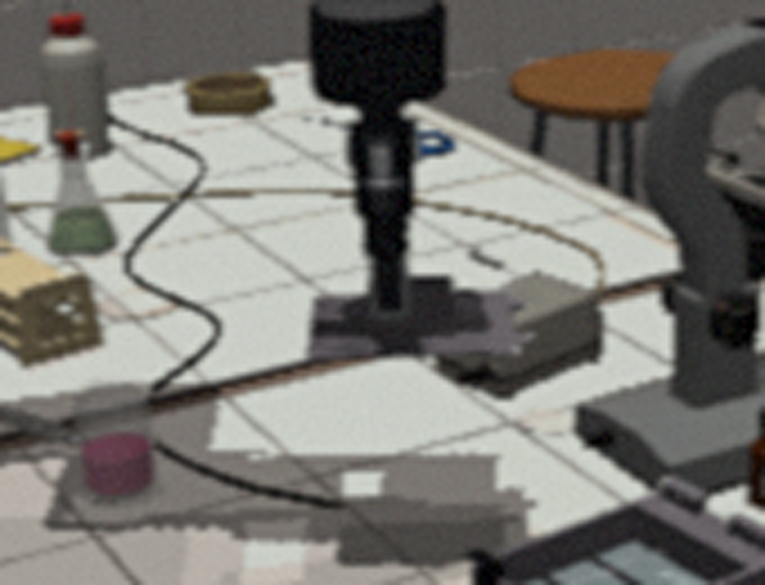

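The lid hangs from the rib at about (385,310) in the crop. I'll measure its tilt by fitting a plane to the depth readings.

```bash
cat > tilt.py <<'E'
import sys
from h import *; from station import manip, status, snapshot
n,yaw=sys.argv[1],np.radians(float(sys.argv[2])); X=status.sense()["tcp_pos"]
ux=np.array([np.cos(yaw),np.sin(yaw)]);uy=np.array([-ux[1],ux[0]])
for c in("scene","top"):
    W=cloud(load(f"{c}{n}.npz")).reshape(-1,3); D=W-X; x=D[:,:2]@ux; y=D[:,:2]@uy; z=D[:,2]
    k=(abs(x)<.09)&(abs(y)<.055)&(z<-.005)&(z>-.062)
    k&=(abs(y)>.016)
    A=np.c_[x,y,np.ones_like(x)][k]; b=z[k]; w=np.ones(len(b),bool)
    for i in range(8):
        co=np.linalg.lstsq(A[w],b[w],rcond=None)[0]; r=A@co-b; w=abs(r)<max(.004,1.5*np.median(abs(r)))
    print(c,k.sum(),w.sum(),"slope deg x,y",np.degrees(np.arctan(co[:2])).round(2),"z at tcp",co[2].round(4),
      "x",np.percentile(x[k][w],[1,99]).round(4),"y",np.percentile(y[k][w],[1,99]).round(4))
E
python3 tilt.py 1 -28.1
```

```text
scene 411 382 slope deg x,y [-0.45  0.15] z at tcp -0.03 x [-0.0459  0.0762] y [-0.0502  0.044 ]
top 253 232 slope deg x,y [0.06 0.55] z at tcp -0.029 x [-0.0459  0.076 ] y [-0.0455  0.0472]
```

```bash
python3 go.py .4766 -.3552 .175 6.6
```

```text
tcp [ 0.4943 -0.1248  0.1742] az 61.87 d [-0.093  -0.2115 -0.0011] turn -0.6061
F [ 0.2 -0.1 -1.2] M [ 0.02  0.02 -0.05] gap 0.18 q [-0.47  0.49  1.8  -0.    0.86 -1.55]
```

To row units: -0.2115 m / 0.8 = -0.2644, -0.211 m / 0.8 = -0.2638, -0.606 rad / 3.1416 = -0.1929.

```bash
echo '[[-0.0063, -0.0125, 0, -0.0095, 0.05], [-0.0163, -0.0375, -0.0038, -0.0318, 0.05], [-0.0275, -0.0625, -0.0038, -0.0541, 0.05], [-0.04, -0.0913, -0.0038, -0.0764, 0.05], [-0.0525, -0.12, -0.0038, -0.0987, 0.05], [-0.065, -0.15, -0.0038, -0.121, 0.05], [-0.0788, -0.1788, -0.0038, -0.1432, 0.05], [-0.0913, -0.2075, -0.0038, -0.1623, 0.05], [-0.1025, -0.2338, -0.0038, -0.1783, 0.05], [-0.1113, -0.2538, -0.0038, -0.1878, 0.05], [-0.1163, -0.2638, -0.0038, -0.1929, 0.05], [-0.1163, -0.2644, -0.0038, -0.1929, 0.05], [-0.1163, -0.2644, -0.0038, -0.1929, 0.05]]' > next.json && python3 drive.py next.json; python3 look.py 2;  python3 tilt.py 2 6.6; python3 go.py .4766 -.3552 .175 6.6
```

```text
t: 5.5
tcp_pos: [0.4772, -0.3545, 0.1773]
tool_rot: [-0.057, 0.998, 0.001, -0.001]
force: [0.3, -0.1, -2.0]
finger_gap: 0.183
gripper_force: 22.8
273.2757602161415 176.04610976512993
scene 647 612 slope deg x,y [-0.21  0.21] z at tcp -0.0307 x [-0.0483  0.0741] y [-0.0487  0.0451]
top 124 108 slope deg x,y [0.11 0.89] z at tcp -0.0311 x [-0.0448  0.0509] y [-0.0407  0.0452]
tcp [ 0.4775 -0.3542  0.1778] az 96.64 d [ 0.001  -0.0009  0.0028] turn 0.0006
F [ 0.2  0.2 -1.8] M [-0.02 -0.02 -0.04] gap 0.182 q [-0.83  0.58  1.58  0.    0.98 -2.51]
```

View pics/s2.png

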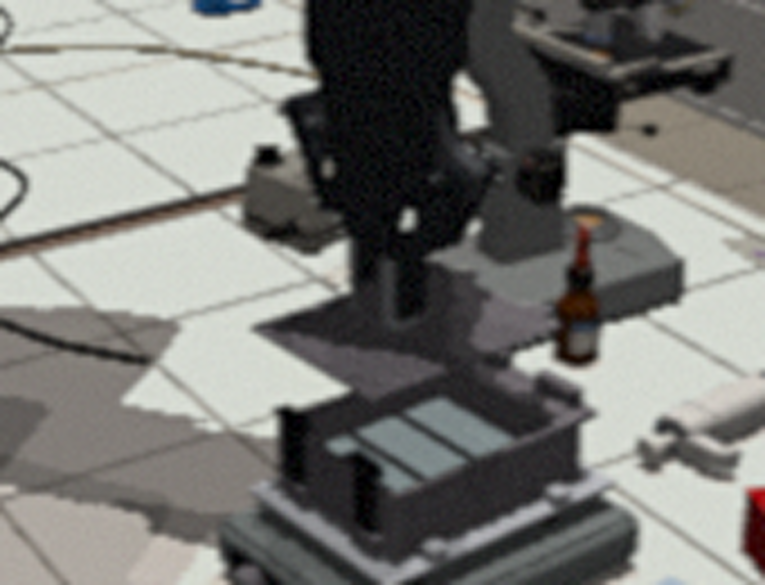

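To row units: 0.032 m / 0.8 = 0.04, 0.001 m / 0.8 = 0.0013.

```bash
echo '[[0.0013, -0.0006, 0.0125, 0, 0.05], [0.0013, -0.0006, 0.025, 0, 0.05], [0.0013, -0.0006, 0.035, 0, 0.05], [0.0013, -0.0006, 0.04, 0, 0.05], [0.0013, -0.0006, 0.04, 0, 0.05]]' > next.json && python3 drive.py next.json; echo '[[0, 0, 0.0013, 0, 0.05], [0, 0, 0.0025, 0, 0.05], [0, 0, 0.0038, 0, 0.05], [0, 0, 0.005, 0, 0.05]]' > next.json && python3 drive.py next.json; echo '[[0, 0, 0.0013, 0, 0.05], [0, 0, 0.0025, 0, 0.05]]' > next.json && python3 drive.py next.json;echo '[[0, 0, 0.0013, 0, 0.05], [0, 0, 0.0025, 0, 0.05]]' > next.json && python3 drive.py next.json
```

```text
t: 6.1
tcp_pos: [0.4763, -0.3557, 0.1452]
tool_rot: [-0.058, 0.998, 0.001, -0.001]
force: [-0.5, 0.5, -2.3]
finger_gap: 0.178
gripper_force: 22.8
t: 6.5
tcp_pos: [0.4769, -0.3564, 0.1425]
tool_rot: [-0.058, 0.998, -0.0, 0.0]
force: [0.7, 0.2, 0.1]
finger_gap: 0.184
gripper_force: 23.1
t: 6.7
tcp_pos: [0.477, -0.3564, 0.141]
tool_rot: [-0.058, 0.998, -0.0, 0.0]
force: [1.5, -0.2, 3.3]
finger_gap: 0.186
gripper_force: 23.5
t: 6.9
tcp_pos: [0.4772, -0.3565, 0.139]
tool_rot: [-0.058, 0.998, -0.001, 0.001]
force: [0.2, 1.4, 5.7]
finger_gap: 0.182
gripper_force: 23.8
```

To row units: 0.003 m / 0.8 = 0.0038, 0.002 m / 0.8 = 0.0025.

```bash
echo '[[0, 0, 0.0013, 0, 0.05], [0, 0, 0.0025, 0, 0.05], [0, 0, 0.0038, 0, 0.05]]' > next.json && python3 drive.py next.json; echo '[[0, 0, 0.0013, 0, 0.05], [0, 0, 0.0025, 0, 0.05], [0, 0, 0.0025, 0, 0.05]]' > next.json && python3 drive.py next.json; python3 look.py 3;  python3 tilt.py 3 6.6;python3 go.py .4766 -.3552 .14 6.6
```

```text
t: 7.2
tcp_pos: [0.4782, -0.3565, 0.1363]
tool_rot: [-0.057, 0.998, -0.001, 0.002]
force: [2.3, 2.6, 6.9]
finger_gap: 0.179
gripper_force: 24.1
t: 7.5
tcp_pos: [0.4786, -0.3565, 0.1343]
tool_rot: [-0.057, 0.998, -0.001, 0.002]
force: [3.7, 2.4, 6.8]
finger_gap: 0.179
gripper_force: 24.3
274.3082472780976 194.4097127227604
scene 1186 620 slope deg x,y [-6.22  0.09] z at tcp -0.0303 x [-0.0503  0.0883] y [-0.0486  0.0444]
top 117 86 slope deg x,y [-10.     3.54] z at tcp -0.0299 x [-0.0433  0.0886] y [-0.0411  0.0466]
tcp [ 0.4786 -0.3565  0.1344] az 96.55 d [ 0.0018  0.0015 -0.0056] turn -0.0008
F [3.4 2.8 6.4] M [ 0.37 -0.26 -0.07] gap 0.179 q [-0.83  0.64  1.61  0.    0.89 -2.52]
```

View pics/s3.png

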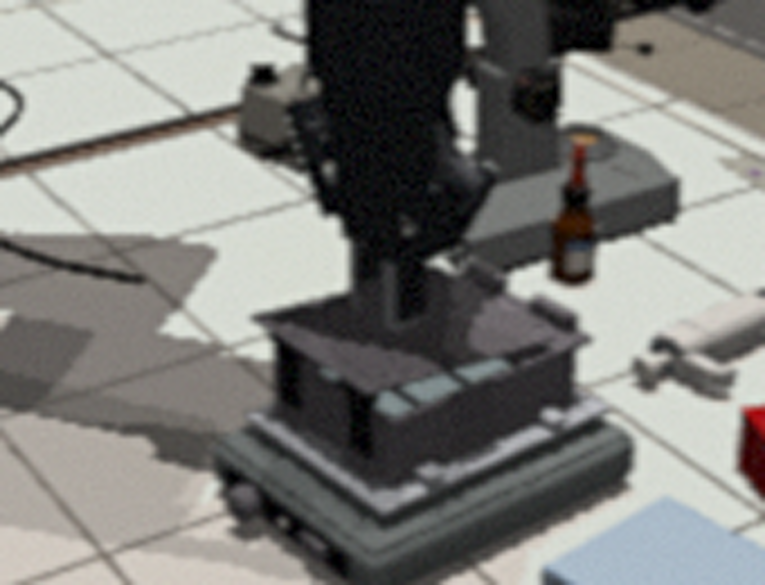

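The lid's front rests on the clip tops and its back has tilted down, with the tongues just ahead of the bridges. I'll lift slightly and measure again.

To row units: 0.002 m / 0.8 = 0.0025, 0.001 m / 0.8 = 0.0013.

```bash
echo '[[0, 0, 0.0013, 0, 0.05], [0, 0, 0.0025, 0, 0.05], [0, 0, 0.0025, 0, 0.05]]' > next.json && python3 drive.py next.json; echo '[[0.0013, 0.0013, -0.0025, 0, 0.05], [0.0013, 0.0013, -0.005, 0, 0.05], [0.0013, 0.0013, -0.0075, 0, 0.05], [0.0013, 0.0013, -0.0075, 0, 0.05]]' > next.json && python3 drive.py next.json; python3 look.py 4;  python3 tilt.py 4 6.6
python3 - <<'E'
from h import *; from station import manip, status, snapshot
# residual-free check: plane only on lid's front strip and the right side, and edge points
X=status.sense()["tcp_pos"];a=np.radians(6.6);ux=np.array([np.cos(a),np.sin(a)]);uy=np.array([-ux[1],ux[0]])
D=cloud(load("scene4.npz")).reshape(-1,3)-X;x=D[:,:2]@ux;y=D[:,:2]@uy;z=D[:,2]
for lo in np.arange(-.065,.09,.01):
    r=[]
    for y0,y1 in((-.044,-.034),(-.034,-.018),(.018,.044)):
        k=(x>lo)&(x<lo+.01)&(y>y0)&(y<y1)&(z>-.065)&(z<0); r+= [k.sum(),(np.median(z[k])*1000).round(1) if k.any() else None]
    print(round((lo+.005)*1000),r)
print(X)
E
```

```text
t: 7.9
tcp_pos: [0.4788, -0.3565, 0.1324]
tool_rot: [-0.057, 0.998, -0.001, 0.002]
force: [3.0, 2.3, 6.4]
finger_gap: 0.179
gripper_force: 24.5
t: 8.3
tcp_pos: [0.4748, -0.355, 0.1368]
tool_rot: [-0.058, 0.998, 0.001, -0.001]
force: [0.7, -0.3, -0.6]
finger_gap: 0.179
gripper_force: 23.5
272.5277403057707 193.6228827384734
scene 1189 642 slope deg x,y [-9.2   0.19] z at tcp -0.0305 x [-0.0506  0.0886] y [-0.0501  0.0445]
top 104 85 slope deg x,y [-9.64  0.08] z at tcp -0.0305 x [-0.0432  0.0894] y [-0.0364  0.0455]
-60 [np.int64(0), None, np.int64(0), None, np.int64(0), None]
-50 [np.int64(9), np.float64(-23.9), np.int64(13), np.float64(-23.2), np.int64(18), np.float64(-23.3)]
-40 [np.int64(39), np.float64(-40.4), np.int64(49), np.float64(-45.5), np.int64(67), np.float64(-43.6)]
-30 [np.int64(42), np.float64(-46.0), np.int64(14), np.float64(-25.5), np.int64(38), np.float64(-26.3)]
-20 [np.int64(10), np.float64(-27.0), np.int64(16), np.float64(-27.1), np.int64(18), np.float64(-26.8)]
-10 [np.int64(7), np.float64(-28.5), np.int64(36), np.float64(-27.6), np.int64(25), np.float64(-28.6)]
[... 301 characters left out ...]
t64(8), np.float64(-34.8), np.int64(20), np.float64(-35.5), np.int64(0), None]
40 [np.int64(11), np.float64(-36.1), np.int64(18), np.float64(-36.4), np.int64(0), None]
50 [np.int64(9), np.float64(-37.5), np.int64(17), np.float64(-37.8), np.int64(0), None]
60 [np.int64(8), np.float64(-39.7), np.int64(19), np.float64(-39.5), np.int64(3), np.float64(-40.0)]
70 [np.int64(5), np.float64(-44.9), np.int64(11), np.float64(-41.0), np.int64(9), np.float64(-41.0)]
80 [np.int64(9), np.float64(-44.6), np.int64(15), np.float64(-45.0), np.int64(18), np.float64(-44.8)]
90 [np.int64(25), np.float64(-38.8), np.int64(33), np.float64(-36.9), np.int64(42), np.float64(-40.8)]
[ 0.47491752 -0.35504648  0.13672502]
```

To row units: -0.006 m / 0.8 = -0.0075, -0.004 m / 0.8 = -0.005.

```bash
echo '[[0, 0, -0.0019, 0, 0.05], [-0.0025, 0, -0.0019, 0, 0.05], [-0.005, 0, -0.0019, 0, 0.05], [-0.0075, 0, -0.0019, 0, 0.05], [-0.0075, 0, -0.0019, 0, 0.05]]' > next.json && python3 drive.py next.json; echo '[[-0.0013, 0, 0, 0, 0.05], [-0.0025, 0, 0, 0, 0.05], [-0.0038, 0, 0, 0, 0.05]]' > next.json && python3 drive.py next.json;echo '[[-0.0013, 0, 0, 0, 0.05], [-0.0025, 0, 0, 0, 0.05], [-0.0038, 0, 0, 0, 0.05]]' > next.json && python3 drive.py next.json; python3 go.py .4766 -.3552 .14 6.6
```

```text
t: 8.9
tcp_pos: [0.4819, -0.3546, 0.1387]
tool_rot: [-0.058, 0.998, 0.0, 0.0]
force: [-0.2, 0.0, -2.2]
finger_gap: 0.183
gripper_force: 23.3
t: 9.2
tcp_pos: [0.4847, -0.3543, 0.1388]
tool_rot: [-0.058, 0.998, 0.0, -0.0]
force: [0.5, 0.0, -1.7]
finger_gap: 0.179
gripper_force: 23.3
t: 9.5
tcp_pos: [0.4876, -0.354, 0.1388]
tool_rot: [-0.058, 0.998, 0.0, -0.0]
force: [0.1, -0.3, -2.4]
finger_gap: 0.175
gripper_force: 23.3
tcp [ 0.4876 -0.354   0.1388] az 96.6 d [ 0.0111  0.     -0.0012] turn -0.0
F [ 0.1 -0.3 -2.4] M [0.   0.05 0.02] gap 0.175 q [-0.81  0.64  1.59 -0.    0.91 -2.5 ]
```

```bash
echo '[[-0.0013, 0, 0, 0, 0.05], [-0.0025, 0, 0, 0, 0.05], [-0.0025, 0, 0, 0, 0.05]]' > next.json && python3 drive.py next.json;echo '[[-0.0013, 0, 0, 0, 0.05], [-0.0025, 0, 0, 0, 0.05], [-0.0025, 0, 0, 0, 0.05]]' > next.json && python3 drive.py next.json;echo '[[-0.0013, 0, 0, 0, 0.05], [-0.0019, 0, 0, 0, 0.05], [-0.0019, 0, 0, 0, 0.05]]' > next.json && python3 drive.py next.json; python3 look.py 5;  python3 tilt.py 5 6.6; python3 go.py .4766 -.3552 .14 6.6
```

```text
t: 9.8
tcp_pos: [0.4897, -0.3537, 0.1388]
tool_rot: [-0.058, 0.998, -0.0, 0.0]
force: [-0.4, -0.7, -2.5]
finger_gap: 0.184
gripper_force: 23.3
t: 10.1
tcp_pos: [0.4917, -0.3535, 0.1388]
tool_rot: [-0.058, 0.998, -0.0, 0.0]
force: [1.2, -0.3, -2.3]
finger_gap: 0.179
gripper_force: 23.3
t: 10.4
tcp_pos: [0.493, -0.3533, 0.1387]
tool_rot: [-0.058, 0.998, 0.0, -0.0]
force: [-0.7, 0.6, -2.9]
finger_gap: 0.182
gripper_force: 23.3
279.062526541682 190.43437499269487
scene 1132 738 slope deg x,y [ 3.2  16.77] z at tcp -0.0347 x [-0.0592  0.0751] y [-0.0515  0.0434]
top 83 76 slope deg x,y [-9.73  0.2 ] z at tcp -0.0295 x [-0.0402  0.0563] y [-0.039   0.0395]
tcp [ 0.493  -0.3533  0.1387] az 96.6 d [ 0.0165 -0.     -0.0013] turn 0.0
F [ 0.2  1.1 -2.7] M [ 0.01  0.02 -0.03] gap 0.182 q [-0.81  0.65  1.58  0.    0.92 -2.49]
```

View pics/s5.png

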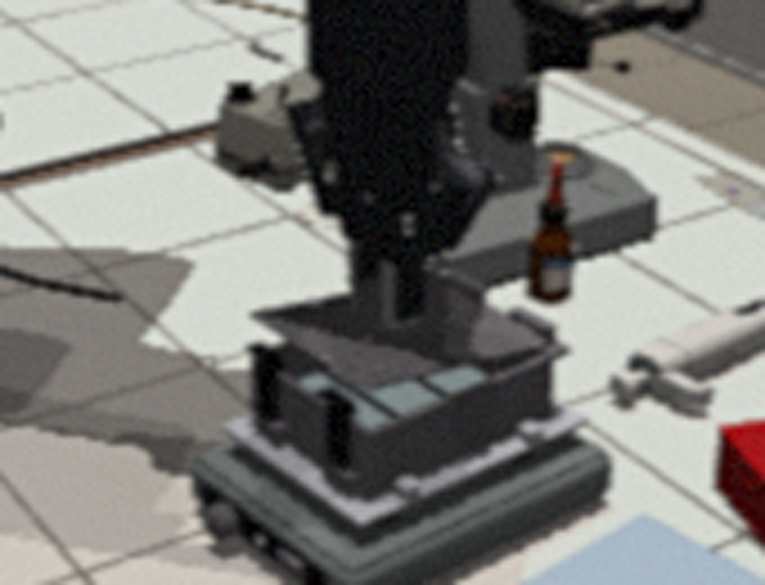

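The lid's back edge is at the bridges (about (530,335) in the crop) and its front stands clear above the clips. I'll push on and feel for the stop.

To row units: -0.001 m / 0.8 = -0.0013.

```bash
echo '[[-0.0013, 0, 0, 0, 0.05], [-0.0013, 0, 0, 0, 0.05]]' > next.json && python3 drive.py next.json;echo '[[-0.0013, 0, 0, 0, 0.05], [-0.0013, 0, 0, 0, 0.05]]' > next.json && python3 drive.py next.json;echo '[[-0.0013, 0, 0, 0, 0.05], [-0.0013, 0, 0, 0, 0.05]]' > next.json && python3 drive.py next.json
```

```text
t: 10.7
tcp_pos: [0.4939, -0.3531, 0.1387]
tool_rot: [-0.058, 0.998, 0.0, -0.0]
force: [0.4, 0.6, -2.5]
finger_gap: 0.183
gripper_force: 23.2
t: 10.9
tcp_pos: [0.4949, -0.353, 0.1386]
tool_rot: [-0.058, 0.998, 0.0, -0.0]
force: [-0.6, -0.3, -2.7]
finger_gap: 0.184
gripper_force: 23.2
t: 11.1
tcp_pos: [0.4956, -0.3529, 0.1386]
tool_rot: [-0.058, 0.998, 0.0, -0.001]
force: [-1.7, -0.5, -3.7]
finger_gap: 0.184
gripper_force: 23.2
```

To row units: -0.001 m / 0.8 = -0.0013.

```bash
echo '[[-0.0013, 0, 0, 0, 0.05], [-0.0013, 0, 0, 0, 0.05]]' > next.json && python3 drive.py next.json;echo '[[-0.0013, 0, 0, 0, 0.05], [-0.0013, 0, 0, 0, 0.05]]' > next.json && python3 drive.py next.json
```

```text
t: 11.3
tcp_pos: [0.4958, -0.3528, 0.1387]
tool_rot: [-0.058, 0.998, 0.0, -0.001]
force: [-4.7, -0.9, -1.9]
finger_gap: 0.187
gripper_force: 23.4
t: 11.5
tcp_pos: [0.496, -0.3528, 0.1388]
tool_rot: [-0.058, 0.998, 0.0, -0.002]
force: [-7.3, -1.4, 0.2]
finger_gap: 0.181
gripper_force: 23.6
```

To row units: 0.006 m / 0.8 = 0.0075, 0.004 m / 0.8 = 0.005.

```bash
echo '[[0.0004, 0, 0.0025, 0, 0.05], [0.0009, 0, 0.005, 0, 0.05], [0.0015, 0, 0.0075, 0, 0.05], [0.0015, 0, 0.0075, 0, 0.05]]' > next.json && python3 drive.py next.json; echo '[[0.0005, 0, 0.0013, 0, 0.05], [0.001, 0, 0.0025, 0, 0.05], [0.001, 0, 0.0025, 0, 0.05]]' > next.json && python3 drive.py next.json; echo '[[0.0005, 0, 0.0013, 0, 0.05], [0.001, 0, 0.0025, 0, 0.05], [0.001, 0, 0.0025, 0, 0.05]]' > next.json && python3 drive.py next.json
```

```text
t: 11.9
tcp_pos: [0.4956, -0.3529, 0.1335]
tool_rot: [-0.058, 0.998, 0.0, -0.001]
force: [-7.2, 0.8, 3.6]
finger_gap: 0.178
gripper_force: 24.1
t: 12.2
tcp_pos: [0.4951, -0.353, 0.1318]
tool_rot: [-0.058, 0.998, 0.0, -0.001]
force: [-5.9, -0.7, 5.0]
finger_gap: 0.183
gripper_force: 24.2
t: 12.5
tcp_pos: [0.4944, -0.3531, 0.1298]
tool_rot: [-0.058, 0.998, 0.0, -0.001]
force: [-7.0, -0.8, 4.8]
finger_gap: 0.181
gripper_force: 24.2
```

The manual's scale: shifts go in shares of 0.8 m and turns go in shares of pi rad. Converting my numbers, -0.04 m / 0.8 = -0.05, -0.03 m / 0.8 = -0.0375.

```bash
echo '[[0.0006, 0, 0.0013, 0, 0.05], [0.0006, 0, 0.0013, 0, 0.6], [0.0006, 0, 0.0013, 0, 0.6], [0.0006, 0, 0.0013, 0, 0.6], [0.0006, 0, 0.0013, 0, 0.6], [0.0006, 0, -0.0125, 0, 0.6], [0.0006, 0, -0.0375, 0, 0.6], [0.0006, 0, -0.05, 0, 0.6], [0.0006, 0, -0.05, 0, 0.6]]' > next.json && python3 drive.py next.json 20; python3 look.py 6;  python3 tilt.py 6 6.6; python3 go.py .4766 -.3552 .14 6.6
```

```text
t: 13.4
tcp_pos: [0.4958, -0.3541, 0.1711]
tool_rot: [-0.058, 0.998, -0.002, 0.002]
force: [-0.9, -0.2, -0.3]
finger_gap: 0.602
gripper_force: 0.0
279.7552082739801 177.68625830968048
scene 99 67 slope deg x,y [ 7.38 -2.05] z at tcp -0.0094 x [-0.012   0.0107] y [-0.0416  0.0295]
tcp [ 0.4947 -0.3531  0.1691] az 96.6 d [0.0183 0.     0.0291] turn 0.0001
F [ 0.2 -0.7 -0.3] M [ 0.02  0.06 -0.02] gap 0.599 q [-0.8   0.61  1.55  0.    0.98 -2.49]
  return _methods._mean(a, axis=axis, dtype=dtype,
  ret = ret.dtype.type(ret / rcount)
Traceback (most recent call last):
  File "tilt.py", line 13, in <module>
    "x",np.percentile(x[k][w],[1,99]).round(4),"y",np.percentile(y[k][w],[1,99]).round(4))
        ~~~~~~~~~~~~~^^^^^^^^^^^^^^^^
IndexError: index -1 is out of bounds for axis 0 with size 0
```

View pics/s6.png

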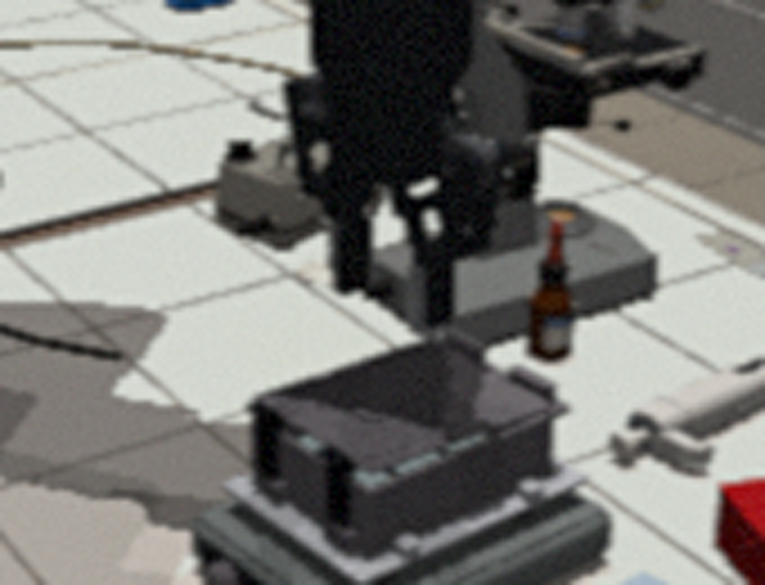

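The lid rests on the clip ramps with its tongues in the bridges, and the gripper is free. Next I'll press both fingers on the front of the plate near the clips.

```bash
python3 go.py .4630 -.3568 .135 6.6
```

```text
tcp [ 0.4947 -0.3531  0.1691] az 96.6 d [ 0.0319 -0.      0.0341] turn 0.0001
F [ 0.2 -0.7 -0.3] M [ 0.02  0.06 -0.02] gap 0.599 q [-0.8   0.61  1.55  0.    0.98 -2.49]
```

To row units: 0.034 m / 0.8 = 0.0425, 0.032 m / 0.8 = 0.04.

```bash
echo '[[0.015, 0, 0, 0, 0.6], [0.0313, 0, 0, 0, 0.6], [0.04, 0, 0.0125, 0, 0.6], [0.04, 0, 0.025, 0, 0.6], [0.04, 0, 0.0375, 0, 0.6], [0.04, 0, 0.0425, 0, 0.6], [0.04, 0, 0.0425, 0, 0.6]]' > next.json && python3 drive.py next.json; echo '[[0, 0, 0.0025, 0, 0.6], [0, 0, 0.005, 0, 0.6], [0, 0, 0.0075, 0, 0.6]]' > next.json && python3 drive.py next.json; echo '[[0, 0, 0.0025, 0, 0.6], [0, 0, 0.005, 0, 0.6]]' > next.json && python3 drive.py next.json; echo '[[0, 0, 0.0025, 0, 0.6], [0, 0, 0.0038, 0, 0.6]]' > next.json && python3 drive.py next.json
```

```text
t: 14.2
tcp_pos: [0.4628, -0.3564, 0.1335]
tool_rot: [-0.058, 0.998, 0.001, -0.001]
force: [-1.2, -0.0, 0.4]
finger_gap: 0.597
gripper_force: 0.0
t: 14.5
tcp_pos: [0.4632, -0.3569, 0.129]
tool_rot: [-0.058, 0.998, -0.0, 0.0]
force: [-0.0, -0.2, 0.1]
finger_gap: 0.599
gripper_force: 0.0
t: 14.7
tcp_pos: [0.463, -0.3568, 0.1248]
tool_rot: [-0.058, 0.998, -0.0, 0.0]
force: [-0.0, -0.4, -0.6]
finger_gap: 0.599
gripper_force: 0.0
t: 14.9
tcp_pos: [0.4629, -0.3568, 0.1216]
tool_rot: [-0.058, 0.998, 0.0, -0.0]
force: [-1.0, -0.7, -0.1]
finger_gap: 0.597
gripper_force: 0.0
```

To row units: 0.002 m / 0.8 = 0.0025, 0.001 m / 0.8 = 0.0013.

```bash
for i in 1 2 3; do echo '[[0, 0, 0.0013, 0, 0.6], [0, 0, 0.0025, 0, 0.6]]' > next.json && python3 drive.py next.json | grep -E 'tcp_pos|force: \['; done; echo '[[0, 0, 0.0013, 0, 0.6], [0, 0, 0.0025, 0, 0.6]]' > next.json && python3 drive.py next.json
```

```text
tcp_pos: [0.4629, -0.3569, 0.1198]
force: [-0.1, 0.0, 1.0]
tcp_pos: [0.463, -0.3569, 0.1181]
force: [-0.3, 0.5, 3.8]
tcp_pos: [0.463, -0.3569, 0.1163]
force: [-0.9, 1.7, 6.6]
t: 15.7
tcp_pos: [0.463, -0.3569, 0.1147]
tool_rot: [-0.058, 0.998, -0.0, 0.0]
force: [-1.5, 1.0, 8.9]
finger_gap: 0.595
gripper_force: 4.4
```

To row units: 0.004 m / 0.8 = 0.005, 0.003 m / 0.8 = 0.0038.

```bash
echo '[[0, 0, 0.0013, 0, 0.6], [0, 0, 0.0025, 0, 0.6], [0, 0, 0.0038, 0, 0.6], [0, 0, 0.005, 0, 0.6]]' > next.json && python3 drive.py next.json; echo '[[0, 0, 0.0013, 0, 0.6], [0, 0, 0.0025, 0, 0.6], [0, 0, 0.0038, 0, 0.6]]' > next.json && python3 drive.py next.json; echo '[[0, 0, 0.0013, 0, 0.6], [0, 0, 0.0025, 0, 0.6]]' > next.json && python3 drive.py next.json
```

```text
t: 16.1
tcp_pos: [0.463, -0.357, 0.1113]
tool_rot: [-0.058, 0.998, -0.0, 0.0]
force: [-2.1, 1.9, 12.8]
finger_gap: 0.604
gripper_force: 6.3
t: 16.4
tcp_pos: [0.463, -0.3571, 0.1088]
tool_rot: [-0.058, 0.998, -0.001, 0.0]
force: [-2.9, 3.2, 14.6]
finger_gap: 0.597
gripper_force: 7.6
t: 16.6
tcp_pos: [0.4632, -0.3573, 0.1069]
tool_rot: [-0.058, 0.998, -0.001, 0.001]
force: [-1.6, -0.4, 8.1]
finger_gap: 0.595
gripper_force: 3.5
```

To row units: 0.002 m / 0.8 = 0.0025, 0.001 m / 0.8 = 0.0013.

```bash
echo '[[0, 0, 0.0013, 0, 0.6], [0, 0, 0.0025, 0, 0.6]]' > next.json && python3 drive.py next.json; echo '[[0, 0, 0.0013, 0, 0.6], [0, 0, 0.0025, 0, 0.6]]' > next.json && python3 drive.py next.json; echo '[[0, 0, 0.0013, 0, 0.6], [0, 0, 0.0025, 0, 0.6]]' > next.json && python3 drive.py next.json; echo '[[0, 0, 0.0013, 0, 0.6], [0, 0, 0.0025, 0, 0.6]]' > next.json && python3 drive.py next.json; python3 look.py 7
```

```text
t: 16.8
tcp_pos: [0.4632, -0.3573, 0.1048]
tool_rot: [-0.058, 0.998, -0.001, 0.0]
force: [-1.2, 1.7, 14.9]
finger_gap: 0.601
gripper_force: 7.3
t: 17.0
tcp_pos: [0.4632, -0.3573, 0.1031]
tool_rot: [-0.058, 0.998, -0.001, 0.0]
force: [-3.0, 2.2, 16.9]
finger_gap: 0.601
gripper_force: 8.6
t: 17.2
tcp_pos: [0.4633, -0.3573, 0.1016]
tool_rot: [-0.058, 0.998, -0.001, 0.001]
force: [-4.3, 3.3, 27.4]
finger_gap: 0.605
gripper_force: 13.3
t: 17.4
tcp_pos: [0.4633, -0.3573, 0.1015]
tool_rot: [-0.058, 0.998, -0.001, 0.001]
force: [-7.0, 5.3, 37.4]
finger_gap: 0.603
gripper_force: 18.6
268.6166236754458 209.585035997959
```

View pics/s7.png

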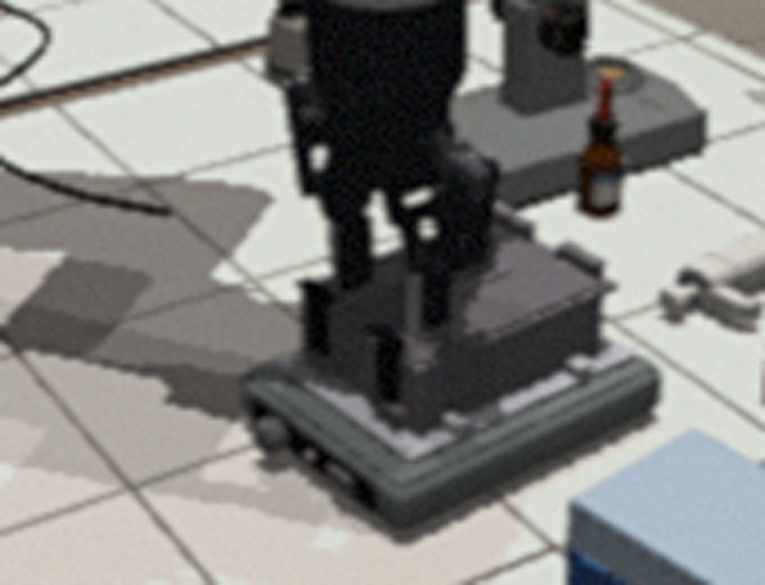

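The platform has bottomed and the lid looks flat under both clips. I'll back off and inspect.

To row units: -0.15 m / 0.8 = -0.1875, -0.13 m / 0.8 = -0.1625.

```bash
echo '[[0, 0, -0.005, 0, 0.6], [0, 0, -0.0125, 0, 0.6], [0, 0, -0.025, 0, 0.6], [0, 0, -0.05, 0, 0.6], [0, 0, -0.0875, 0, 0.6], [0, 0, -0.125, 0, 0.6], [0.0375, 0, -0.1625, 0, 0.6], [0.0875, 0, -0.1875, 0, 0.6], [0.0875, 0, -0.1875, 0, 0.6], [0.0875, 0, -0.1875, 0, 0.6]]' > next.json && python3 drive.py next.json; python3 look.py 8
python3 - <<'E'
from h import *
a=np.radians(6.6);ux=np.array([np.cos(a),np.sin(a)]);uy=np.array([-ux[1],ux[0]])
for c in("top","scene"):
    s=load(c+"8.npz");W=cloud(s).reshape(-1,3);D=W[:,:2]-[.5027,-.3522];x=D@ux;y=D@uy;z=W[:,2]
    for x0 in(-.05,-.02,.01,.04):
        print(c,x0,[(np.round(np.nanmedian(z[k])*1000,1),k.sum()) for y0 in(-.042,.018) for k in[(abs(x-x0)<.008)&(y>y0)&(y<y0+.024)&(z>.07)]])
    k=(abs(x)<.045)&(abs(y)>.018)&(abs(y)<.042)&(z>.08)&(z<.11)
    co=np.linalg.lstsq(np.c_[x,y,np.ones_like(x)][k],z[k],rcond=None)[0];print("slopes deg",np.degrees(co[:2]).round(2),co[2].round(4),k.sum())
    k=(z>.1025)&(x<-.045)&(x>-.08)&(abs(y)<.045)
    print("clip",[(k&(y*g>0)).sum() for g in(1,-1)],[x[k&(y*g>0)].mean().round(4) for g in(1,-1)])
s=load("scene8.npz");u,v=proj(s,[.50,-.352,.09])[0];u=int(u);v=int(v)
cv2.imwrite("pics/fin.png",cv2.resize(s["pixels"][v-45:v+45,u-60:u+60,::-1],None,fx=6.6,fy=6.6,interpolation=cv2.INTER_CUBIC))
E
```

```text
t: 18.5
tcp_pos: [0.3931, -0.3651, 0.2472]
tool_rot: [-0.057, 0.998, -0.0, 0.0]
force: [0.2, -0.5, -0.2]
finger_gap: 0.601
gripper_force: 0.0
239.89913515862386 156.14699906828304
top -0.05 [(np.float64(93.8), np.int64(6)), (np.float64(98.2), np.int64(40))]
top -0.02 [(np.float64(95.9), np.int64(5)), (np.float64(94.8), np.int64(39))]
top 0.01 [(np.float64(95.0), np.int64(40)), (np.float64(94.9), np.int64(40))]
top 0.04 [(np.float64(95.7), np.int64(37)), (np.float64(94.0), np.int64(41))]
slopes deg [-0.09 -0.31] 0.0949 355
clip [np.int64(269), np.int64(93)] [np.float64(-0.0661), np.float64(-0.0656)]
scene -0.05 [(np.float64(95.2), np.int64(35)), (np.float64(95.3), np.int64(30))]
scene -0.02 [(np.float64(94.8), np.int64(42)), (np.float64(94.7), np.int64(35))]
scene 0.01 [(np.float64(94.5), np.int64(43)), (np.float64(93.8), np.int64(1))]
scene 0.04 [(np.float64(94.9), np.int64(38)), (np.float64(nan), np.int64(0))]
slopes deg [-0.07 -0.07] 0.0948 312
clip [np.int64(39), np.int64(286)] [np.float64(-0.0666), np.float64(-0.0654)]
  return np.nanmean(a, axis, out=out, keepdims=keepdims)
```

View pics/fin.png

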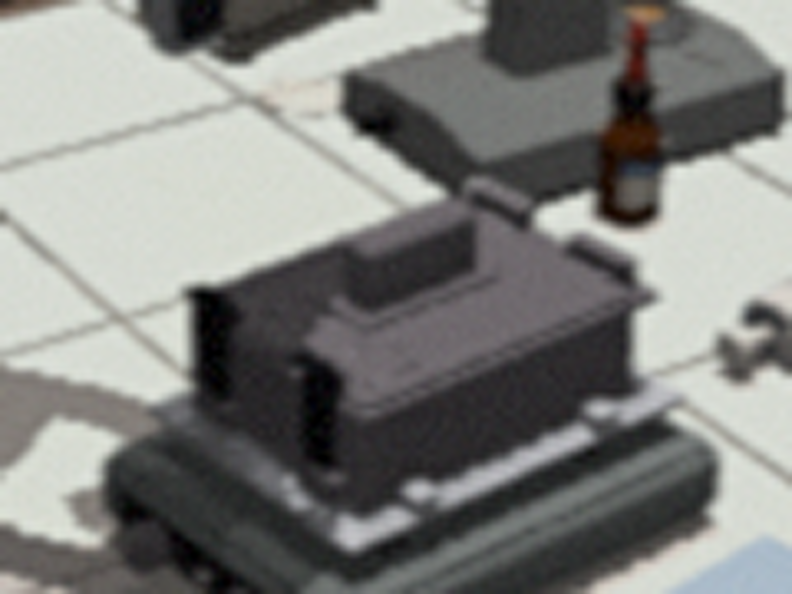

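The lid sits level on the rim: its top is at 94.8 mm against an expected 95 mm, with slopes under 0.4°. Both black clips (210,340)/(320,410) stand upright over its front edge, the tongues are under the bridges (500,200)/(600,255), and the gripper is clear.

```bash
python3 -c "
from station import manip, status, snapshot
print(manip.sign_off())"
```

```text
the job is handed in; nothing more can be done
None
```

The lid is hooked under both bridges and snapped under both clips, sitting level on the rim; the gripper has let go and stands clear, I never moved near the bottle, beaker or carton, and the job is handed in.

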